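# Air a ware board over the blower

## Robot

A 6-joint arm with a two-finger parallel gripper is mounted at the origin on the work surface. World frame = base frame: x ahead of the robot, y to its left, z up, the work surface at z = 0. Lengths are in m, angles in rad, forces in N, time in s.
With the tool pointing down it reaches from about 0.275 to 1 m from the base axis. Payload 8.4 kg.
Tool frame: the origin (TCP) lies on the centre line of the jaws, within the pads' length; the fingertips stand 17 mm ahead of it and the grasp point (between the pads) lies 2 mm behind it (bot.tcp_to_tips is the z of the fingertips in the tool frame, in m); z points along the fingers, y is the line along which they close (so a half turn about z gives the same grasp; the last joint's range is limited). The gripper opens to 85 mm and grips with 20 to 120 N. Pads are 22 mm wide; open, the fingers measure 114 mm over their backs; the gripper's body (76 mm by 85 mm) begins 54 mm behind the grasp point. The pads swing forward as they close: fully open they stand 13 mm farther back than shut.
Start: joints at [1.267, 0.353, 1.633, -0, 1.155, -0.002], TCP at [0.186, 0.597, 0.248] pointing down, gripper open.
Joint ranges: [-2.63, 2.63], [-0.92, 2.1], [0.06, 2.66], [-1.3, 4.44], [0, 2.69], [-3.02, 3.02]. Speed limits (rad/s): [2.22, 2.22, 2.79, 3.14, 3.14, 3.14].

## Interface

Orientations are given as a unit quaternion [x, y, z, w].
In Python, from workcell import bot, hand, kinematics, get_obs, vision, hand_in gives the robot as it stands. The module is installed in compiled form; this text tells all that it offers. Calls block until the motion is done:
- bot.reach(position, orientation): joint-space move of the TCP to a pose.
- bot.servo_line(position, ori=None, velocity=0.15): straight line of the TCP; ori=None keeps the orientation; velocity is the mean speed in m/s.
- bot.goto_joints(angles): joint-space move.
- hand.move_gripper(opening, strength=None): finger opening in m; strength is the grip in N (None keeps the last); returns when the fingers have stopped.
- bot.dwell(seconds).
- kinematics.solve_ik(position, orientation): joint angles nearest the present ones, or None.
- get_obs(): the state.
- vision.read_camera(name): name is "scene" or "top" or "wrist"; returns a dict with "frame" (480x640x3 uint8, red, green, blue), "intrinsics" (3x3 intrinsics, pixels), "dist" ([k1, k2, p1, p2, k3] as OpenCV has them; the pictures are not rectified), "view" (4x4, takes a point from world to camera coordinates). Camera axes: x right, y down, z forward; pixel columns grow to the right and rows downward; lengths in m; the calibration is good to about 2 mm. A picture is of the moment at which its call begins. There is no depth.
A pose or a line that the arm cannot do raises bot.IKError and nothing moves.
- hand_in(): hands the job in; it is judged then, once.
The state is a dict: "time_s": time; "joint_pos": joint angles; "joint_vel": joint speeds; "joint_efforts": joint torques, N m; "position": TCP position; "orientation": TCP orientation; "wrist_force": force on the tool from outside, world axes, zero at the start; "ft_torque": the same for the moment, N m; "gripper_width": finger opening in m; "grip_force": force on a finger pad.
Only numpy, scipy, OpenCV 4.12 (cv2) and the standard library are available. Lean on these libraries where they do the work, as an engineer would, in place of code of your own. Each camera call takes 0.05 s, during which the arm holds its last target. There are 200 camera calls.

## Task

Start the drying blower by pressing its yellow, then blue, then green key, one at a time and leaving the red off key alone. Then, keeping the board on the stand, slide the ware board outward over the blower until its red stripe lies over the stand's blue front edge all the way across, with the bowls staying in place. It would tip off there if let go, so finish while holding the board level and still, clear of the blower, and leave the mug, jar and brush alone.

Things in the scene. Friction and masses are not known exactly. Their poses are not given: they have to be found in the camera images.
- key_yellow (a joint): travel of the yellow spring key, pressed first: 0 up, 0.006 m fully down (about 5 N); it counts as pressed beyond 4.5 mm and springs back when let go
- key_yellow_top (a point): centre of the top face of the round yellow key (26 mm across, standing 63 mm above the table when up), pressed straight down
- key_blue (a joint): travel of the blue spring key, pressed second: 0 up, 0.006 m fully down (about 5 N); it counts as pressed beyond 4.5 mm and springs back when let go
- key_blue_top (a point): centre of the top face of the round blue key (26 mm across, standing 63 mm above the table when up), pressed straight down
- key_green (a joint): travel of the green spring key, pressed third: 0 up, 0.006 m fully down (about 5 N); it counts as pressed beyond 4.5 mm and springs back when let go
- key_green_top (a point): centre of the top face of the round green key (26 mm across, standing 63 mm above the table when up), pressed straight down
- key_red (a joint): travel of the red spring key, the off key, not to be pressed: 0 up, 0.006 m fully down (about 5 N); it counts as pressed beyond 4.5 mm and springs back when let go
- key_red_top (a point): centre of the top face of the round red key (26 mm across, standing 63 mm above the table when up), pressed straight down
- control: grey control box of the blower, 130 x 130 mm, 40 mm high, fixed; the four keys stand on it in a 2 x 2 square, 60 mm apart, and which colour stands where changes. Origin: centre of its underside
- stand: fixed white drying stand, a 300 x 240 mm steel shelf whose top is 100 mm above the table, with a blue front edge. Its own x axis points outward, the way the board is to be slid (roughly to the robot's right, towards the blower). Origin: under its centre, at table height
- stand_edge (a point): middle of the stand's blue front edge, on its top face (150 mm outward of the stand's origin); x points outward, y along the edge, z up
- board: loose plywood ware board, 360 long (its x, outward) x 150 wide (y) x 12 mm thick, about 0.4 kg, lying a little askew on the stand, its outer end already over the edge. Grip bar near its rear end; a 12 mm wide red stripe runs across it 30 mm behind its middle. With the stripe at the stand's edge it sticks out 210 mm and tips off unless held at the rear. Origin: centre of its underside
- handle (a point): the board's dark wooden grip bar: 18 mm thick along the board's x, 80 mm long across it, rising 45 mm above the board's top face (its top 57 mm above the board's underside). This point lies in its middle, 20 mm below its top, 140 mm behind the board's middle; x points outward along the board
- mark_left (a point): end of the red stripe's centre line on the board's left side edge (board y +75 mm), on the board's top face, 12 mm above its underside
- mark_right (a point): end of the red stripe's centre line on the board's right side edge (board y -75 mm), on the board's top face
- bowl_a: loose terracotta bowl, 66 mm across, 34 mm high, about 0.13 kg, standing on the board's outer half, left of its middle line. Origin: centre of its underside
- bowl_b: as bowl_a, right of the middle line
- spot_a (a point): bowl_a's spot on the board's top face (90 mm outward of the board's middle, 37 mm to its left); the bowl starts within 10 mm of it
- spot_b (a point): bowl_b's spot on the board's top face (90 mm outward of the board's middle, 37 mm to its right); the bowl starts within 10 mm of it
- blower: fixed grey warm-air blower with a round grille, 160 x 180 mm, 58 mm high, on the table in front of the stand; the board is to hang over it without touching. Origin: centre of its underside
- mug: bystander: white mug, 80 mm across, 85 mm high; origin under its centre
- jar: bystander: blue jar with yellow lid, 70 mm across, 100 mm high; origin under its centre
- brush: bystander: brush lying on the table; origin under its middle
Mind the look-alikes: they are no part of the job. What is shaped like the bowl_a but grey or purple is not meant.

How it is judged:
On the way, in this order (a step that is already met when the one before it is completed fails the run):
1. the yellow key alone is pressed down (value of joint key_yellow above 0.0045 m and value of joint each of key_blue, key_green, key_red below 0.0015 m), for 0.05 s.
2. then the blue key alone (value of joint key_blue above 0.0045 m and value of joint each of key_yellow, key_green, key_red below 0.0015 m), for 0.05 s.
3. then the green key alone (value of joint key_green above 0.0045 m and value of joint each of key_yellow, key_blue, key_red below 0.0015 m), for 0.05 s.
4. then the board's red stripe lies over the stand's front edge, the board level (x of mark_left in the frame of stand_edge between -0.008 and 0.008 m and x of mark_right in the frame of stand_edge between -0.008 and 0.008 m and y of board in the frame of stand_edge between -0.05 and 0.05 m and angle between board's own z axis and vertical below 0.06 rad and z of mark_left in the frame of stand_edge between 0.006 and 0.018 m and z of mark_right in the frame of stand_edge between 0.006 and 0.018 m), for 0.2 s.
At the end, for the whole second after the job is handed in: Both stripe ends within 8 mm of the stand's edge and 6-18 mm above its top; board within 50 mm of the stand's middle line, level within 0.06 rad, still, held by the fingers with over 1 N, off the blower; bowls upright on the board within 30 mm of their spots, untouched by the arm (all of step 4 and distance between bowl_a and spot_a below 0.03 m and z of bowl_a in the frame of board between 0.008 and 0.018 m and angle between each of bowl_a, bowl_b's own z axis and vertical below 0.15 rad and distance between bowl_b and spot_b below 0.03 m and z of bowl_b in the frame of board between 0.008 and 0.018 m and contact force between the fingers and board above 1 N and contact force between board and blower below 0.1 N and contact force between the arm and bowl_a below 0.1 N and contact force between the arm and bowl_b below 0.1 N and linear speed of board below 0.02 m/s and angular speed of board below 0.1 rad/s); the arm keeps its last pose, push and grip.
It fails at once if the red off key is pressed (value of joint key_red above 0.003 m).
It fails at once if two keys are pressed at once (value of joint each of key_yellow, key_blue above 0.003 m or value of joint each of key_yellow, key_green above 0.003 m or value of joint each of key_yellow, key_red above 0.003 m or value of joint each of key_blue, key_green above 0.003 m or value of joint each of key_blue, key_red above 0.003 m or value of joint each of key_green, key_red above 0.003 m).
It fails at once if the board is lifted clear of the stand (both stripe ends more than 30 mm above its top) (z of each of mark_left, mark_right in the frame of stand_edge above 0.03 m).
It fails at once if the board tips by more than 0.2 rad or a bowl by more than 0.5 rad (angle between board's own z axis and vertical above 0.2 rad or angle between any of bowl_a, bowl_b's own z axis and vertical above 0.5 rad).
It fails at once if the mug, jar or brush is moved more than 30 mm (distance of any of mug, jar, brush from where it was at the start of the episode above 0.03 m).
It also fails if it takes over 51 s, if anything falls off the work surface, if the arm or the gripper's body presses on something with over 40 N, if the wrist force passes 120 N, or if a joint passes its speed limit or range.

## Working session

There is one attempt and no reset: what is moved stays moved. The work goes in short steps, each a Python script; the robot and the scene stay as the last script left them, time stands still between calls to the robot, and variables do not carry over. Pictures are saved under pics/ and viewed, at most 10 in all, crops included, and the job is handed in when it is done.

```bash
mkdir -p pics; cat > h.py <<'E'
import numpy as np, cv2
from workcell import bot, hand, kinematics, get_obs, vision, hand_in
def shot(n,fn=None):
    c=vision.read_camera(n)
    if fn: cv2.imwrite(fn,c["frame"][:,:,::-1])
    return c
def ray(c,uv):
    uv=np.array(uv,float).reshape(-1,1,2)
    p=cv2.undistortPoints(uv,np.array(c["intrinsics"],float),np.array(c["dist"],float)).reshape(-1,2)
    V=np.array(c["view"]);R=V[:3,:3];o=-R.T@V[:3,3]
    d=np.c_[p,np.ones(len(p))]@R
    return o,d
def plane(c,uv,z):
    o,d=ray(c,uv); return o+d*((z-o[2])/d[:,2])[:,None]
def proj(c,P):
    V=np.array(c["view"]);r,_=cv2.Rodrigues(V[:3,:3])
    return cv2.projectPoints(np.array(P,float).reshape(-1,3),r,V[:3,3],np.array(c["intrinsics"],float),np.array(c["dist"],float))[0].reshape(-1,2)
E
python3 - <<'E'
from h import *
for n in ["scene","top"]:
    c=shot(n,f"pics/{n}0.png"); V=np.array(c["view"]); print(n,-V[:3,:3].T@V[:3,3],V[2,:3])
o=get_obs();print(o["time_s"],o["orientation"])
E
```

```text
scene [ 1.14103396 -0.41272943  0.7407174 ] [-0.60527473  0.41394281 -0.67992195]
top [ 0.33651531 -0.0408858   1.34959626] [ 0.21044446  0.00832899 -0.97757033]
0.1 [ 1.50322867e-01  9.88636762e-01 -6.15681623e-04 -1.00740518e-04]
```

View pics/scene0.png

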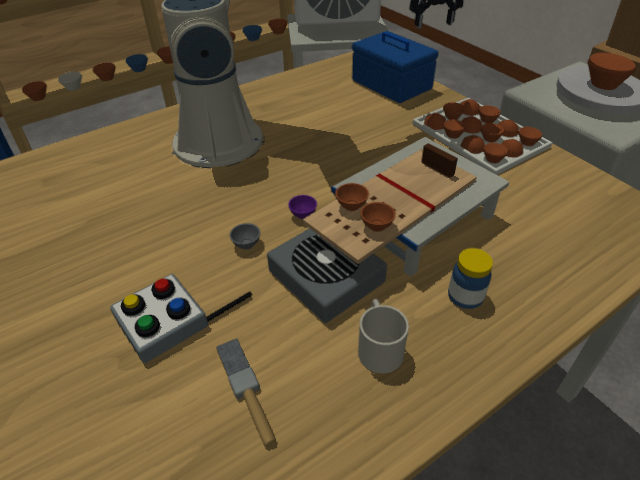

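View pics/top0.png

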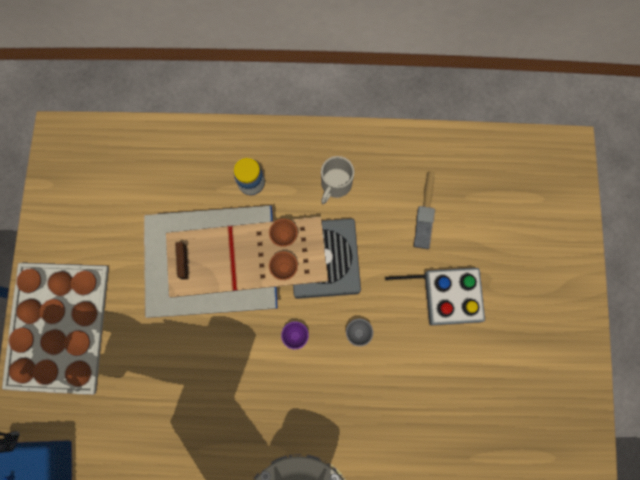

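The scene and top views agree. In the top view the keys are blue (443,283), green (468,282), red (446,308) and yellow (471,307). The stripe runs near (232,258), the grip bar is at (182,260), and the stand's front edge is near column 272.

```bash
cat > m.py <<'E'
from h import *
def blobs(c,lo,hi,roi,mn=8):
    hsv=cv2.cvtColor(c["frame"],cv2.COLOR_RGB2HSV); m=np.zeros(hsv.shape[:2],np.uint8)
    x0,y0,x1,y1=roi; m[y0:y1,x0:x1]=cv2.inRange(hsv,lo,hi)[y0:y1,x0:x1]
    n,l,s,ce=cv2.connectedComponentsWithStats(m)
    return [(s[i,4],ce[i].round(1),(l==i)) for i in np.argsort(-s[:,4]) if i>0 and s[i,4]>=mn]
C={"yellow":((22,120,60),(35,255,255)),"blue":((100,130,50),(125,255,255)),"green":((50,100,30),(90,255,255)),"red":((0,180,60),(6,255,255))}
R={"top":(420,260,495,330),"scene":(105,268,215,360)}
E
python3 - <<'E'
from m import *
cs={n:shot(n) for n in R}
for k,(lo,hi) in C.items():
    for n in R:
        for a,ce,_ in blobs(cs[n],lo,hi,R[n])[:2]: print(k,n,a,ce,plane(cs[n],ce,.063)[0].round(4))
# stripe
for n,roi in {"top":(222,215,242,300),"scene":(370,165,440,215)}.items():
    b=blobs(cs[n],(0,150,50),(8,255,255),roi)[0]
    ys,xs=np.nonzero(b[2]); r=cv2.minAreaRect(np.c_[xs,ys].astype(np.float32)); bp=cv2.boxPoints(r)
    s=sorted([sorted([(np.linalg.norm(bp[i]-bp[(i+1)%4]),i)])[0] for i in range(4)])[:2]
    e=[(bp[i]+bp[(i+1)%4])/2 for _,i in s]
    P=plane(cs[n],e,.112); print("stripe",n,b[0],np.round(e,1).tolist(),P.round(4).tolist(),np.linalg.norm(P[0]-P[1]))
# stand edge blue
for n,roi in {"top":(262,195,300,320),"scene":(325,170,425,260)}.items():
    for b in blobs(cs[n],(100,120,30),(125,255,255),roi,4)[:4]:
        ys,xs=np.nonzero(b[2]); print("blue",n,b[0],b[1],xs.min(),xs.max(),ys.min(),ys.max(),plane(cs[n],b[1],.1)[0].round(4))
# handle, dark top
n="top";hsv=cv2.cvtColor(cs[n]["frame"],cv2.COLOR_RGB2HSV);print(hsv[260,172:192].tolist())
for b in blobs(cs[n],(0,0,0),(180,255,85),(170,232,195,290))[:2]:
    ys,xs=np.nonzero(b[2]);r=cv2.minAreaRect(np.c_[xs,ys].astype(np.float32));print("handle",b[0],r,plane(cs[n],b[1],.157)[0].round(4))
im=cs["top"]["frame"][195:325,130:370,::-1];cv2.imwrite("pics/crop1.png",cv2.convertScaleAbs(cv2.resize(im,None,fx=3.3,fy=3.3,interpolation=cv2.INTER_CUBIC),alpha=1.3))
E
```

```text
yellow top 132 [471.4 306.5] [ 0.4768 -0.3881  0.063 ]
yellow scene 170 [130.7 300.6] [ 0.4813 -0.3884  0.063 ]
blue top 117 [443.5 282.5] [ 0.5315 -0.3233  0.063 ]
blue scene 158 [176.5 304.3] [ 0.5364 -0.3238  0.063 ]
green top 124 [468.4 281.2] [ 0.5362 -0.3824  0.063 ]
green scene 192 [145.1 322. ] [ 0.5419 -0.3834  0.063 ]
red top 101 [446.1 308.1] [ 0.4715 -0.3286  0.063 ]
red scene 131 [161.3 284.4] [ 0.4763 -0.3289  0.063 ]
stripe top 268 [[229.60000610351562, 226.89999389648438], [234.39999389648438, 289.1000061035156]] [[0.6387, 0.1777, 0.112], [0.4951, 0.1577, 0.112]] 0.14495235606765608
stripe scene 265 [[378.20001220703125, 173.10000610351562], [433.6000061035156, 209.0]] [[0.4905, 0.1644, 0.112], [0.6465, 0.1779, 0.112]] 0.15664751902611834
blue scene 120 [407.4 241.9] 397 416 235 250 [0.6781 0.0829 0.1   ]
blue scene 18 [333.2 189.4] 332 335 187 192 [0.4682 0.0618 0.1   ]
[[16, 112, 162], [16, 108, 161], [16, 110, 157], [16, 114, 137], [14, 123, 108], [12, 145, 81], [12, 156, 75], [11, 146, 77], [11, 159, 77], [12, 152, 77], [12, 165, 71], [11, 152, 62], [12, 130, 45], [18, 168, 35], [13, 134, 40], [15, 110, 65], [16, 108, 99], [16, 111, 133], [16, 111, 158], [16, 114, 166]]
handle 360 ((181.96954345703125, 260.0736083984375), (36.335994720458984, 10.330821990966797), 85.91438293457031) [0.5494 0.2701 0.157 ]
```

View pics/crop1.png

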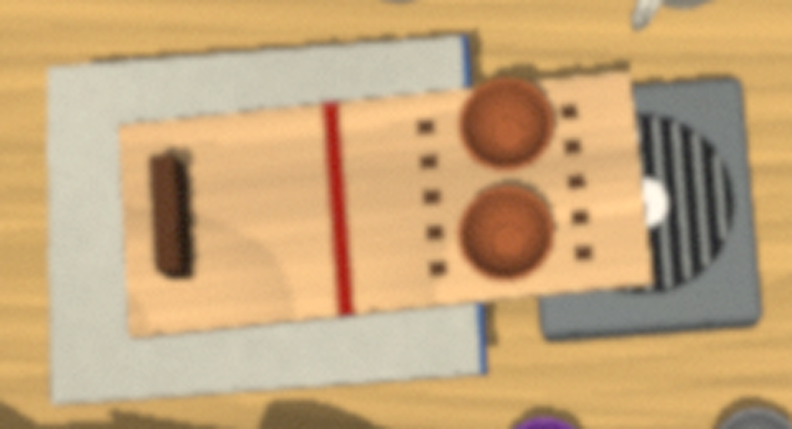

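The crop shows the stand corners at about (465,38), (484,373), (48,66) and (54,403). The board corners are at (119,124), (131,338), (627,68) and (652,285). The keys agree across both views to 5 mm and have the right 60 mm spacing. I'll press them now with force feedback.

```bash
cat >> h.py <<'E'
def ori(yaw):
    t=(np.pi/2-yaw)/2; return [np.sin(t),np.cos(t),0,0]
E
python3 - <<'E'
from h import *
T=bot.tcp_to_tips; print("tips",T)
K={"y":(.479,-.388),"b":(.534,-.3235),"g":(.539,-.383)}
q=ori(-.65)
bot.reach([*K["y"],.2],q); hand.move_gripper(0.0,60)
for k,(x,y) in K.items():
    bot.servo_line([x,y,.063+T+.012],velocity=.2)
    f0=np.array(get_obs()["wrist_force"])
    z=.0645
    bot.servo_line([x,y,z+T],velocity=.08)
    while z>.0535:
        z-=.001; bot.servo_line([x,y,z+T],velocity=.03)
        f=np.array(get_obs()["wrist_force"])-f0
        if f[2]>4.6: break
    bot.dwell(.15); o=get_obs(); print(k,z,(np.array(o["wrist_force"])-f0).round(2),o["position"][2]-T,o["time_s"])
    bot.servo_line([x,y,.063+T+.012],velocity=.15)
c=shot("top"); C=np.array
cv=lambda p:C(p)/3.3+[130,195]-[.35,.35]
S=plane(c,cv([(465,38),(484,373),(48,66),(54,403)]),.1); B=plane(c,cv([(119,124),(131,338),(627,68),(652,285)]),.112)
print(S.round(4),B.round(4))
print([np.linalg.norm(v).round(3) for v in (S[0]-S[1],S[0]-S[2],S[1]-S[3],B[0]-B[1],B[2]-B[3],B[0]-B[2],B[1]-B[3])])
a=lambda v:np.arctan2(v[1],v[0]); print("yaw stand",a(S[0]-S[2]),a(S[1]-S[3]),a(S[0]-S[1])-np.pi/2,"board",a(B[2]-B[0]),a(B[3]-B[1]))
E
```

```text
tips 0.017
y 0.056499999999999995 [ 0.73 -1.22  8.82] 0.05701918321801158 7.6667
b 0.056499999999999995 [-1.21 -2.23  8.88] 0.057023411845181546 10.95
g 0.056499999999999995 [1.6  1.74 7.44] 0.05701895378737344 14.1083
[[0.6942 0.0871 0.1   ]
 [0.4576 0.0626 0.1   ]
 [0.6654 0.3839 0.1   ]
 [0.4271 0.3569 0.1   ]] [[ 0.6217  0.3252  0.112 ]
 [ 0.4723  0.3038  0.112 ]
 [ 0.6723 -0.0286  0.112 ]
 [ 0.5199 -0.0502  0.112 ]]
[np.float64(0.238), np.float64(0.298), np.float64(0.296), np.float64(0.151), np.float64(0.154), np.float64(0.357), np.float64(0.357)]
yaw stand -1.4739101727965398 -1.4675135046286112 -1.467658417717642 board -1.4286542694190982 -1.4371015160071596
```

All three keys bottomed at 57 mm, which matches the given height. The measured sizes also check: stand 297 x 238 mm, board 357 x 152 mm. Next I'll grip the handle.

```bash
python3 - <<'E'
from h import *
yaw=np.pi-1.433; h=[.5535,.2755]
p=get_obs()["position"]; bot.servo_line([p[0],p[1],.25],velocity=.3)
bot.reach([*h,.24],ori(yaw)); hand.move_gripper(.085)
shot("wrist","pics/w1.png"); print(get_obs()["time_s"],get_obs()["joint_pos"])
shot("top","pics/t1.png")
cv2.imwrite("pics/both1.png",np.hstack([cv2.resize(cv2.imread(f"pics/{n}1.png"),(400,300)) for n in "wt"]))
E
```

```text
18.2917 [ 4.59462384e-01  3.50348391e-01  1.65670386e+00  1.72122743e-06
  1.13454490e+00 -1.24917887e+00]
```

View pics/both1.png

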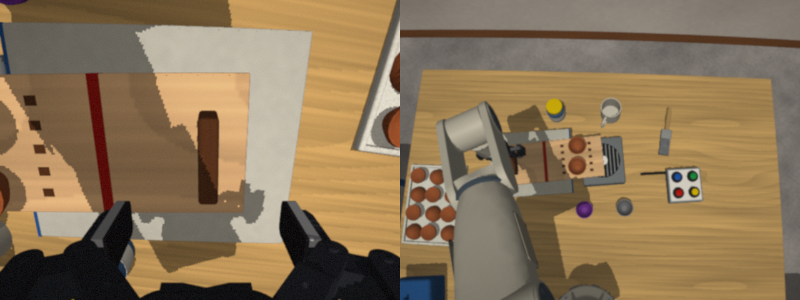

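The wrist view (half-size) shows the bar at (207,157), the stripe from (92,73) to (108,211), and the blue edge pieces at (4,50) and (38,225). That is enough for close-range measuring.

```bash
cat > w.py <<'E'
from m import *
def edgepts(c,lo,hi,roi,z,mn=15,fill=None):
    out=[]
    for b in blobs(c,lo,hi,roi,mn): 
        ys,xs=np.nonzero(b[2]); out.append(plane(c,np.c_[xs,ys],z))
    return out
def line(P):
    P=P[:,:2]; vx,vy,x,y=cv2.fitLine(P.astype(np.float32),cv2.DIST_HUBER,0,.01,.01).ravel(); d=np.array([vx,vy]); d=d*np.sign(d[0]); 
    t=(P-[x,y])@d; return np.array([x,y]),d,t.min(),t.max()
E
python3 - <<'E'
from w import *
c=shot("wrist"); 
st=edgepts(c,(0,140,30),(8,255,255),(110,100,200,350),.112)[0]
p,d,a,b=line(st); print("stripe",p,d,"len",b-a,"ends",p+a*d,p+b*d,"board yaw",np.arctan2(d[1],d[0])-np.pi/2)
E=edgepts(c,(100,130,30),(125,255,255),(0,25,130,380),.1)
for e in E: print("blue",len(e),e.mean(0),e.min(0),e.max(0))
for b in blobs(c,(0,100,0),(20,255,95),(290,150,370,350),200)[:2]:
    ys,xs=np.nonzero(b[2]); r=cv2.minAreaRect(np.c_[xs,ys].astype(np.float32)); P=plane(c,cv2.boxPoints(r),.157); print("handle",b[0],r,P.round(4).tolist(),P.mean(0))
print(get_obs()["position"])
E
```

```text
stripe [0.5595522  0.16859494] [0.99105805 0.13343124] len 0.14698340900222526 ends [0.49387963 0.15975311] [0.63954872 0.17936529] board yaw -1.436966
blue 337 [0.48306183 0.06834896 0.1       ] [0.45913797 0.06527827 0.1       ] [0.50528161 0.07191821 0.1       ]
blue 111 [0.67866169 0.08867441 0.1       ] [0.66263019 0.08624626 0.1       ] [0.69510931 0.09107825 0.1       ]
handle 4694 ((332.5, 252.0), (148.0, 33.0), 90.0) [[0.5091, 0.2639, 0.157], [0.5068, 0.2803, 0.157], [0.5895, 0.2929, 0.157], [0.592, 0.2744, 0.157]] [0.54933254 0.277842   0.157     ]
[0.55349564 0.27553315 0.24001376]
```

Handle measured at (.5493,.2778), and the stripe geometry predicts (.552,.2786), so they agree. I'll grip it and re-measure.

```bash
python3 - <<'E'
from w import *
yaw=np.pi-1.437; h=[.551,.278]
bot.servo_line([*h,.22],ori(yaw),velocity=.2); bot.servo_line([*h,.136],velocity=.12)
f0=np.array(get_obs()["wrist_force"]); hand.move_gripper(.0,70); bot.dwell(.2); o=get_obs()
print(o["position"],o["gripper_width"],o["grip_force"],np.array(o["wrist_force"])-f0,o["time_s"])
c=shot("wrist","pics/w2.png"); t=shot("top","pics/t2.png")
cv2.imwrite("pics/both2.png",np.hstack([cv2.resize(cv2.imread(f"pics/{n}2.png"),(400,300)) for n in "wt"]))
st=edgepts(t,(0,150,50),(8,255,255),(222,215,242,300),.112)[0]; p,d,a,b=line(st); print("top stripe",p,d,p+a*d,p+b*d)
E
```

```text
[0.55125209 0.27791655 0.1363928 ] 0.01703050553123951 69.170583486557 [-0.74650145 -2.04417301  4.41277096] 20.3167
top stripe [0.5660561  0.16850667] [0.9909454  0.13426545] [0.49507952 0.15888989] [0.63867977 0.17834662]
```

View pics/both2.png

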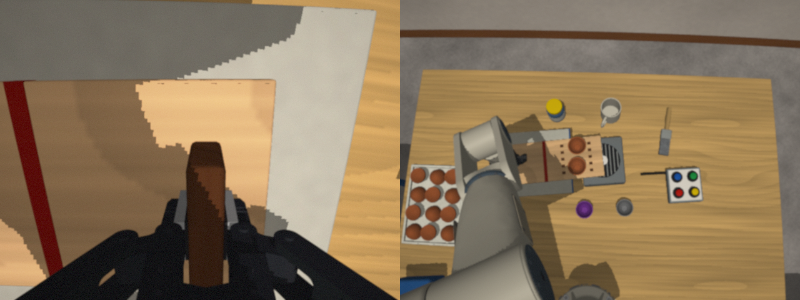

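The bar is held (width 17 mm, 69 N) and the stripe hasn't moved. I'll slide most of the way while turning into line, then measure again.

```bash
python3 - <<'E'
from w import *
E=np.array([.5759,.0751]); n=np.array([.1033,-.9947]); h=E-.115*n
bot.servo_line([*h,.136],ori(np.pi-1.4673),velocity=.04); bot.dwell(.2); o=get_obs()
print(o["position"],o["gripper_width"],o["grip_force"],o["wrist_force"],o["time_s"])
c=shot("wrist","pics/w3.png"); t=shot("top","pics/t3.png"); s=shot("scene","pics/s3.png")
st=edgepts(t,(0,150,50),(8,255,255),(235,205,285,320),.112)
for q in st[:2]:
    p,d,a,b=line(q); print("top stripe",len(q),p,d,p+a*d,p+b*d,"n-dist",[n@(e-E) for e in (p+a*d,p+b*d)])
im=lambda f,r:cv2.resize(cv2.imread(f)[r[1]:r[3],r[0]:r[2]],(400,400),interpolation=cv2.INTER_CUBIC)
cv2.imwrite("pics/both3.png",np.hstack([im("pics/t3.png",(200,195,320,315)),im("pics/s3.png",(310,110,510,310))]))
E
```

```text
[0.56462139 0.19098633 0.13664374] 0.017201721010191916 69.29906487464905 [-0.78320992  7.28959669  5.53685202] 23.0
top stripe 266 [0.56781083 0.08016498] [0.9938874  0.11039823] [0.50467623 0.07315217] [0.64828781 0.08910414] n-dist [np.float64(-0.00541990826524086), np.float64(-0.0064522578245865)]
```

View pics/both3.png

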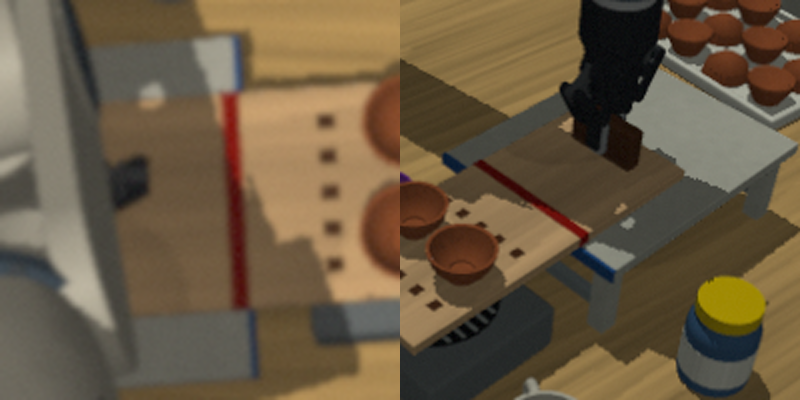

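The stripe is parallel to the edge and about 6–8 mm short. In the left crop the stripe is at columns 231–240 and the edge at 245–254. I'll finish the slide and check it in both fixed cameras.

```bash
python3 - <<'E'
from w import *
E=np.array([.5759,.0751]); n=np.array([.1033,-.9947]); h=E-.108*n
bot.servo_line([*h,.136],ori(np.pi-1.469),velocity=.02); bot.dwell(.3); o=get_obs()
print(o["position"],o["gripper_width"],o["grip_force"],o["wrist_force"],o["time_s"])
for nm,rs,rb in (("top",(235,205,285,320),(260,195,290,325)),("scene",(330,170,425,250),(325,170,430,265))):
    c=shot(nm,f"pics/{nm}4.png")
    p,d,a,b=line(edgepts(c,(0,150,50),(8,255,255),rs,.112)[0]); print(nm,"stripe",p+a*d,p+b*d,d)
    for q in edgepts(c,(100,110,30),(125,255,255),rb,.1)[:4]:
        u=(q[:,:2]-p)@n; l=(q[:,:2]-p)@np.array([.9947,.1033]); print("  blue minus stripe, outward:",len(q),np.percentile(u,[3,50,97]).round(4),"along",l.min().round(3),l.max().round(3))
im=lambda f,r:cv2.resize(cv2.imread(f)[r[1]:r[3],r[0]:r[2]],(400,400),interpolation=cv2.INTER_CUBIC)
cv2.imwrite("pics/both4.png",np.hstack([im("pics/top4.png",(220,195,340,315)),im("pics/scene4.png",(310,150,430,270))]))
E
```

```text
[0.56540767 0.1837878  0.13664048] 0.01724493014945979 69.23949122428894 [0.73171538 6.86086382 6.49632196] 23.95
top stripe [0.50472255 0.06642091] [0.65271317 0.08218663] [0.9943733  0.10593244]
scene stripe [0.50302345 0.06947896] [0.65839812 0.08427878] [0.9954941  0.09482328]
  blue minus stripe, outward: 131 [-0.0028  0.004   0.0102] along 0.067 0.118
  blue minus stripe, outward: 47 [-0.0026  0.0025  0.0087] along -0.126 -0.097
```

View pics/both4.png

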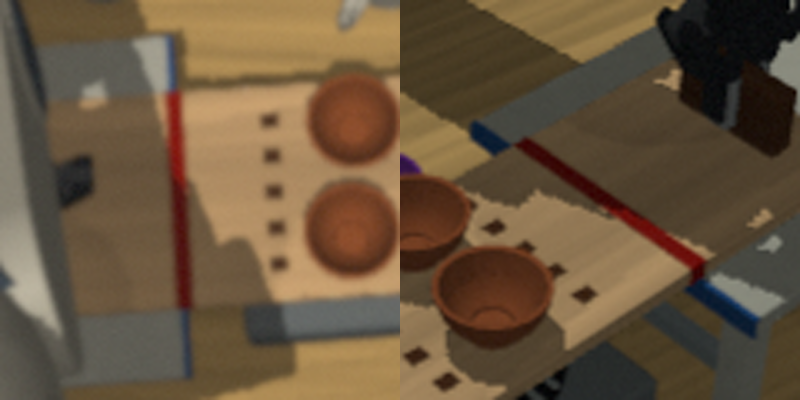

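Both views show the stripe on the blue edge. In the top crop the stripe is at columns 175–184 against the edge at 178–187, about 2 mm apart. In the right crop the stripe ends meet the blue strips at (525,150) and (695,270). The board is level and the bowls haven't moved.

```bash
python3 -c "
from h import *
print(hand_in())"
```

```text
the job is handed in; nothing more can be done
None
```

I pressed yellow, blue and green in order, then slid the board until its stripe lay over the stand's blue edge (within about 3 mm by camera) and handed it in held level at about 24 s; no verdict came back.

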